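# Lay out a meter sealing job

### The job

Clear the brass plier off the wooden fitting block and lay it flat on the desk on the robot's side of the block, parallel to the block's long edge and centred on it, with about 7 cm of bare desk between them; lay the smaller lead disc flat in the middle of that gap. Then set the black meter cover upright in the middle of the block, lengthwise along it, and lay the larger lead disc flat on the middle of the cover's top. Leave the cup, stamp, ink pad and screwdriver where they are.

Things in the scene. Friction and masses are not known exactly. Their poses are not given: they have to be found in the camera images.
- block: Fixed dark-wood fitting block, a flat plate 90 (its x) by 140 (its y, the long side) by 18 mm high; origin at the centre of its underside, on the desk (z = 0). Its -x side faces the robot, turned by up to about 15 degrees. At the start the plier lies on it.
- plier_center (a point): Brass sealing plier with copper-coloured worn grips, one rigid piece lying flat, 137 mm long and 12 to 13 mm thick; this point is near the middle of its length, on its centre line, 6 mm above its underside. Its x axis runs along its length, handles to -x (end at x = -67 mm), head to +x (end at +70 mm). It is 31 mm wide over both handles at this point (widest 39 mm at the handles' ends): close the fingers across it (its y). 0.22 kg, starts on the block.
- cover_center (a point): Black bakelite meter cover, a squat solid block 110 (its x, the long side) by 56 (its y) by 38 mm high, its top narrowed to a flat 98 by 46 mm with two brass screw heads (1 mm proud) 39 mm either side of the middle; this point is at its centre, 19 mm above its underside. Grasp it across its 56 mm width. About 0.25 kg.
- large_center (a point): Larger grey lead seal disc, 34 mm across and 10 mm thick, lying flat; this point is at its centre, 5 mm up. About 0.1 kg.
- small_center (a point): Smaller grey lead seal disc, 22 mm across and 10 mm thick, lying flat; this point is at its centre, 5 mm up. About 0.04 kg.
- cup: Tin cup standing loose on the desk, 72 mm across and 62 mm high, origin at the centre of its underside. Not to be moved.
- stamp_center (a point): Wooden rubber stamp standing loose, foot 45 by 22 mm, 62 mm high with a turned knob; this point is 30 mm up. Not to be moved.
- inkpad_center (a point): Flat ink pad, 60 by 85 by 15 mm, loose; this point is at its centre. Not to be moved.
- driver: Small screwdriver lying loose along its x axis, 150 mm long, handle to -x; origin under its middle. Not to be moved.

How it is judged:
By the outcome, as a careful person would: the job done as asked, in the order asked, and still so for the second after the job is handed in, with the robot touching nothing.
It also fails if it takes over 99 s, if anything falls off the work surface, if the arm or the gripper's body presses on something with over 40 N, if the wrist force passes 120 N, or if a joint passes its speed limit or range.

### The arm

A 6-joint arm with a two-finger parallel gripper is mounted at the origin on the work surface. World frame = base frame: x ahead of the robot, y to its left, z up, the work surface at z = 0. Lengths are in m, angles in degrees, forces in N, time in s.
With the tool pointing down it reaches from about 0.375 to 0.9 m from the base axis. Payload 3.1 kg.
Tool frame: the origin (TCP) lies on the centre line of the jaws, within the pads' length; the fingertips stand 25 mm ahead of it and the grasp point (between the pads) lies 6 mm ahead of it; z points along the fingers, y is the line along which they close (so a half turn about z gives the same grasp; the last joint's range is limited). The gripper opens to 87 mm and grips with 3 to 60 N. Pads are 19 mm wide; open, the fingers measure 117 mm over their backs; the gripper's body (75 mm by 190 mm) begins 51 mm behind the grasp point.
Start: joints at [-84.253, 30.224, 82.088, -0, 67.689, -10.227], TCP at [0.172, -0.601, 0.248] pointing down, gripper open.
Joint ranges: [-176.69, 176.69], [-43.24, 126.21], [12.49, 139.97], [-82, 262], [0, 151.66], [-163.58, 163.58]. Speed limits (degrees/s): [159.86, 159.86, 180, 180, 180, 180].

### API

Orientations are given as a 3x3 rotation matrix whose columns are the frame's x, y, z axes.
In Python, from rig import bot, cams, models gives the robot as it stands. The module is installed in compiled form; this text tells all that it offers.
- The arm moves only by the shell command python3 -m handwheel 'ROWS' [OPENING]. ROWS is JSON, a list of rows, each a list of 6 numbers: the shift along the world's x, y, z each as a share of 1 m, from -1 to 1, then the turn, a rotation vector about the world's x, y, z each as a share of 2 rad, from -1 to 1. In form: [[dx, dy, dz, wx, wy, wz], ...]. A call has exactly 8 rows; each row is the pose to reach, as a shift and turn from the pose commanded when the call began; what a row does not reach only later rows make up. A row lasts 1/12 s, in which the tool goes at most 41.7 mm and 7.16 degrees, less where a joint would pass 70% of its speed; a pose out of reach is approached as far as the arm can. A call with a number of a shift or a turn outside -1 to 1 is refused whole. A call with a gripper value outside its range is refused whole. OPENING is the opening, from -1 (shut) to 1 (fully open), so that 0 is half open, set as the call begins (- or left out, the last holds). The fingers move at their own pace and stop on an object; the grip force is fixed at half the most. Time passes only in rows, so rows that repeat a pose let the fingers close, or fill a call up. It gives the time, the measured TCP pose, the force, the opening and the grip force at its end, in the units of the state.
- bot.read_state(): the state, without advancing time (a new reading comes with each control period).
- cams.capture(name): name is "scene" or "top" or "wrist"; returns (picture, depth): 420x560x3 uint8, blue, green, red; 420x560 float32, m along the optical axis (not along the pixel's ray), 0 where there is no reading.
- cams.calibration(name): a dict with "mtx" (3x3 intrinsics, pixels), "R" (3x3) and "t" (3): a world point X has camera coordinates R X + t; the wrist camera has in their place "tool_from_camera" (4x4, takes a point from camera to tool coordinates, whose origin is the TCP and whose axes are the flange's). Camera axes: x right, y down, z forward; pixel columns grow to the right and rows downward; lengths in m; the calibration is good to about 2 mm. A picture is of the moment at which its call begins: read the wrist's pose just before it. calibration takes no time and is no camera call.
- bot.hand_in(): hands the job in; it is judged then, once.
Trained networks look in the newest picture that a camera, given by its name, has taken for a name from the list of things; names that differ only in an ending like _2 or _b are one class to them, and where a whole thing is asked for, a point or a joint stands for the part that bears it (a point fixed in the world has none). Each returns a list of dicts, best first, with "conf" (0 to 1); they miss things now and then, are a little off and sometimes report something else, mostly with a low value. They report only what shows in the picture. A call takes as long as a camera call.
- models.spot_in(query, camera): "position" ([column, row] in pixels, amid what is visible of it).
- models.tip_of(query, camera): "position" ([column, row] in pixels: a listed point, or the origin of a listed thing).
The state is a dict: "time_s": time; "joint_positions": joint angles; "qvel": joint speeds; "tau": joint torques, N m; "position": TCP position; "tcp_rot": TCP orientation; "force": force on the tool from outside, world axes, zero at the start; "moment": the same for the moment, N m; "opening": opening from 0.0 (shut) to 1.0 (fully open); "grasp_force": force on a finger pad.
Only numpy, scipy, OpenCV 4.12 (cv2) and the standard library are available. Lean on these libraries where they do the work, as an engineer would, in place of code of your own. Each camera call takes 0.05 s, during which the arm holds its last target. There are 200 camera calls.

## Working session

There is one attempt and no reset: what is moved stays moved. The work goes in short steps, Python scripts to look and compute and a shell command to move; the robot and the scene stay as the last step left them, time stands still between calls to the robot, and variables do not carry over. Pictures are saved under pics/ and viewed, at most 16 in all, crops included, and the job is handed in when it is done.

```bash
mkdir -p pics; cat > h.py <<'E'
import numpy as np, cv2
from rig import bot,cams,models
def save(n,f):
    im,d=cams.capture(n); cv2.imwrite('pics/'+f,im); return im,d
def pose(n,st=None):
    c=cams.calibration(n); K=np.array(c['mtx'])
    if 'R' in c: R=np.array(c['R']).T; t=-R@np.array(c['t'])
    else:
        st=st or bot.read_state(); T=np.array(c['tool_from_camera']); Rt=np.array(st['tcp_rot'])
        R=Rt@T[:3,:3]; t=Rt@T[:3,3]+np.array(st['position'])
    return K,R,t
def ray(n,uv,z,st=None):
    K,R,t=pose(n,st); r=R@np.linalg.solve(K,[uv[0],uv[1],1]); return t+r*(z-t[2])/r[2]
def cloud(n,d,st=None):
    K,R,t=pose(n,st); v,u=np.indices(d.shape)
    p=np.stack([(u-K[0,2])/K[0,0]*d,(v-K[1,2])/K[1,1]*d,d],-1)@R.T+t
    p[d<=0]=np.nan; return p
E
python3 - <<'E'
from h import *
s=bot.read_state(); print(s['time_s'],s['position'],s['opening'],np.round(s['tcp_rot'],3).tolist())
H=dict(block=0.0,plier_center=.024,cover_center=.019,large_center=.005,small_center=.005,cup=0,stamp_center=.03,inkpad_center=.0075,driver=0)
for n in ('top','scene'):
    im,d=save(n,n+'0.png'); P=cloud(n,d); np.save(n+'0.npy',P)
    print(n,pose(n)[2])
    for q,z in H.items():
        for r in models.tip_of(q,n)[:2]:
            u=r['position']; print(q,round(r['conf'],2),np.round(u),np.round(ray(n,u,z),3),np.round(P[int(u[1]),int(u[0])],3))
E
```

```text
0.0 [ 0.17196496 -0.60018155  0.24659328] 1.0000554345242205 [[0.961, 0.275, -0.0], [0.275, -0.961, 0.002], [0.0, -0.002, -1.0]]
top [0.33162045 0.01555263 1.31452416]
block 0.98 [236. 208.] [0.593 0.165 0.   ] [0.591 0.165 0.018]
block 0.3 [160. 233.] [0.509 0.387 0.   ] [0.509 0.386 0.011]
plier_center 0.94 [236. 213.] [0.572 0.16  0.024] [0.571 0.159 0.03 ]
cover_center 0.61 [425. 241.] [ 0.504 -0.397  0.019] [ 0.503 -0.39   0.039]
cover_center 0.29 [232. 208.] [0.588 0.172 0.019] [0.587 0.173 0.022]
large_center 0.48 [332. 256.] [ 0.455 -0.127  0.005] [ 0.456 -0.126  0.006]
small_center 0.41 [158. 235.] [0.504 0.39  0.005] [0.506 0.388 0.013]
cup 0.72 [238. 211.] [0.583 0.159 0.   ] [0.58  0.157 0.028]
cup 0.59 [339. 213.] [ 0.584 -0.147  0.   ] [ 0.584 -0.147 -0.   ]
stamp_center 0.44 [284. 217.] [0.563 0.018 0.03 ] [0.569 0.021 0.009]
inkpad_center 0.79 [295. 180.] [ 0.68  -0.014  0.008] [ 0.68  -0.012  0.013]
driver 0.59 [289. 261.] [ 0.436 -0.     0.   ] [0.435 0.001 0.022]
driver 0.41 [425. 242.] [ 0.502 -0.403  0.   ] [ 0.497 -0.391  0.036]
scene [ 1.06051669 -0.52452205  0.8361428 ]
block 0.62 [312. 180.] [0.578 0.166 0.   ] [0.591 0.145 0.025]
plier_center 0.6 [310. 179.] [0.584 0.145 0.024] [0.588 0.135 0.035]
cover_center 0.8 [119. 303.] [ 0.501 -0.392  0.019] [ 0.515 -0.395  0.04 ]
large_center 0.51 [197. 221.] [ 0.451 -0.129  0.005] [ 0.455 -0.132  0.013]
small_center 0.41 [344. 129.] [0.52  0.393 0.005] [0.522 0.389 0.011]
cup 0.6 [235. 255.] [ 0.592 -0.141  0.   ] [ 0.615 -0.161  0.044]
cup 0.2 [232. 188.] [0.434 0.008 0.   ] [0.433 0.006 0.001]
inkpad_center 0.82 [308. 238.] [0.691 0.001 0.007] [ 0.693 -0.005  0.015]
```

```bash
python3 - <<'E'
import cv2
im=cv2.imread('pics/top0.png')[140:300,120:460]
cv2.imwrite('pics/top0c.png',cv2.resize(im,None,fx=2.35,fy=2.35,interpolation=cv2.INTER_CUBIC))
E
```

```text
(no output)
```

View pics/top0c.png

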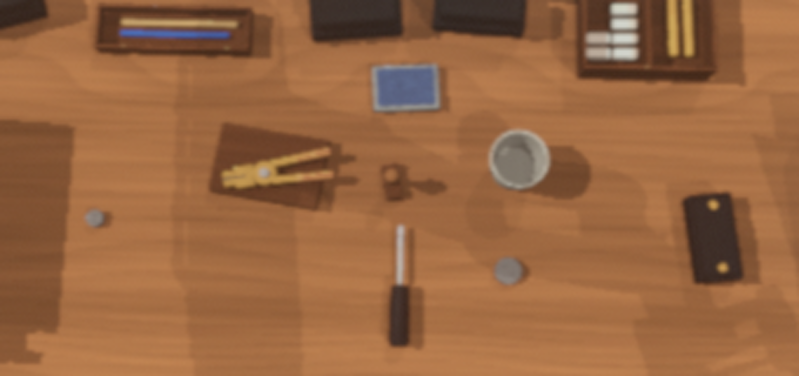

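View pics/scene0.png

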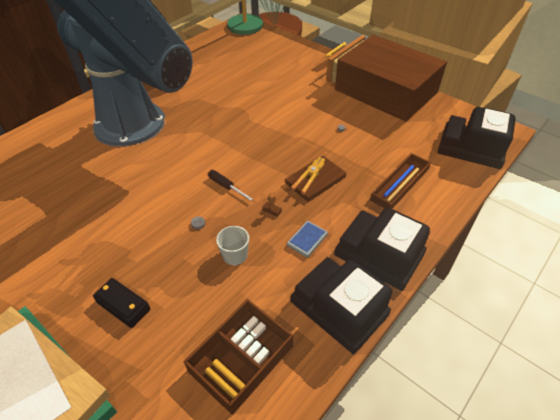

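The pictures show the plier on the block (crop 270,165; head to the left/+y), the small disc far left, the large disc at (509,270), the cover at (713,238), and the stamp, driver and cup between them. I'm moving towards the plier for a wrist view.

```bash
python3 -m handwheel '[[0.018,0.035,0.005,0,0,0.06],[0.036,0.07,0.01,0,0,0.12],[0.054,0.105,0.015,0,0,0.18],[0.072,0.14,0.02,0,0,0.24],[0.09,0.175,0.025,0,0,0.3],[0.108,0.21,0.03,0,0,0.36],[0.126,0.245,0.035,0,0,0.42],[0.144,0.28,0.04,0,0,0.48]]' 1
python3 - <<'E'
from h import *
print(cams.calibration('wrist'))
P=np.load('top0.npy'); 
# block: region by height
def rect(m):
    xy=P[m][:,:2]; r=cv2.minAreaRect((xy*1000).astype(np.float32)); return r
x,y,z=P[...,0],P[...,1],P[...,2]
for nm,c,r,lo,hi in (('block',(.592,.165),.12,.012,.06),('plier',(.58,.165),.1,.0235,.06),('cover',(.505,-.393),.1,.025,.06),('large',(.455,-.127),.04,.006,.03),('small',(.505,.388),.04,.006,.03)):
    m=(np.hypot(x-c[0],y-c[1])<r)&(z>lo)&(z<hi); print(nm,m.sum(),np.round(P[m].mean(0),3),rect(m))
E
```

```text
time_s: 1.67
position: [0.3165, -0.3191, 0.288]
tcp_rot: [[0.321, 0.947, 0.0], [0.947, -0.321, -0.0], [-0.0, 0.001, -1.0]]
force: [1.2, -0.4, 0.1]
opening: 0.997
grasp_force: 0.0
{'mtx': array([[323.89235759,   0.        , 279.7864164 ],
       [  0.        , 323.89235759, 207.23558925],
       [  0.        ,   0.        ,   1.        ]]), 'tool_from_camera': array([[-3.73572598e-04, -9.68062428e-01, -2.50708987e-01,
         6.86748982e-02],
       [ 9.99999898e-01, -2.97762346e-04, -3.40314965e-04,
        -4.20798963e-04],
       [ 2.54794435e-04, -2.50709089e-01,  9.68062440e-01,
        -1.36267491e-01],
       [ 0.00000000e+00,  0.00000000e+00,  0.00000000e+00,
         1.00000000e+00]])}
block 1397 [0.581 0.164 0.021] ((581.4656372070312, 158.85028076171875), (154.7424774169922, 90.56387329101562), 81.17146301269531)
plier 376 [0.572 0.155 0.03 ] ((581.6154174804688, 160.9879913330078), (69.66212463378906, 148.04251098632812), 15.100845336914062)
cover 722 [ 0.501 -0.389  0.035] ((502.57623291015625, -391.2091064453125), (109.53173828125, 57.68573760986328), 6.146167755126953)
large 94 [ 0.457 -0.137  0.01 ] ((456.124267578125, -132.8370361328125), (59.96640396118164, 42.03904724121094), 18.488468170166016)
small 49 [0.51  0.384 0.009] ((500.8517761230469, 388.2313537597656), (44.65739059448242, 57.92529296875), 62.2582893371582)
```

```bash
python3 -m handwheel '[[0.019,0.036,0,0,0,0.05],[0.038,0.072,0,0,0,0.1],[0.057,0.108,0,0,0,0.15],[0.076,0.144,0,0,0,0.2],[0.095,0.18,0,0,0,0.2],[0.114,0.216,0,0,0,0.2],[0.133,0.252,0,0,0,0.2],[0.152,0.288,0,0,0,0.2]]' 1
python3 -m handwheel '[[0.019,0.036,0,0,0,0],[0.038,0.072,0,0,0,0],[0.057,0.108,0,0,0,0],[0.076,0.144,0,0,0,0],[0.09,0.17,0,0,0,0],[0.1,0.18,0,0,0,0],[0.1,0.18,0,0,0,0],[0.1,0.18,0,0,0,0]]' 1
cat >> h.py <<'E'
def look(f,qs):
    st=bot.read_state(); im,d=save('wrist',f); np.save('w.npy',cloud('wrist',d,st))
    for q,z in qs.items():
        for r in models.tip_of(q,'wrist')[:2]: print(q,round(r['conf'],2),np.round(r['position']),np.round(ray('wrist',r['position'],z,st),4))
    print(st['time_s'],np.round(st['position'],4),np.round(np.degrees(np.arctan2(st['tcp_rot'][1][1],st['tcp_rot'][0][1])),2)); return im,np.load('w.npy'),st
E
python3 - <<'E'
from h import *
im,P,st=look('w1.png',dict(block=0,plier_center=.024,small_center=.005))
E
```

```text
time_s: 2.33
position: [0.4687, -0.0308, 0.2879]
tcp_rot: [[-0.068, 0.998, 0.001], [0.998, 0.068, -0.0], [-0.0, 0.001, -1.0]]
force: [-0.3, -0.3, -0.3]
opening: 1.0
grasp_force: 0.0
time_s: 3.0
position: [0.5679, 0.1477, 0.2872]
tcp_rot: [[-0.07, 0.998, -0.001], [0.998, 0.07, -0.001], [-0.0, -0.001, -1.0]]
force: [0.1, 0.1, 0.1]
opening: 1.0
grasp_force: 0.0
block 0.56 [292. 158.] [0.5809 0.1744 0.    ]
plier_center 0.8 [280. 175.] [0.5676 0.1545 0.024 ]
3.0 [0.5679 0.1477 0.2872] 3.99
```

View pics/w1.png

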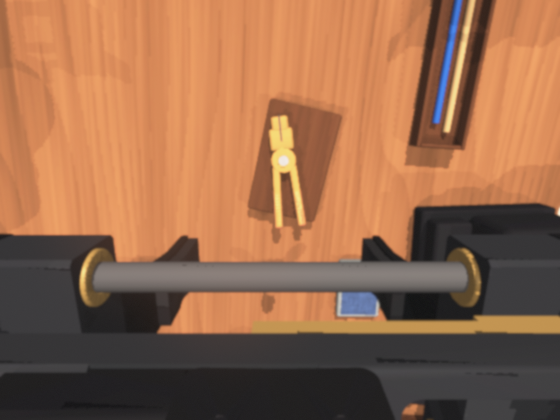

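The wrist view shows the plier head at about (281,117), handle ends at (278,226)/(303,222), and block corners at (271,99), (340,118), (315,221), (249,207). Next I'll segment both.

```bash
cat >> h.py <<'E'
def mask_rect(m,z,st,cam='wrist'):
    m=m.astype(np.uint8); n,l,s,c=cv2.connectedComponentsWithStats(m); k=1+np.argmax(s[1:,4]); v,u=np.nonzero(l==k)
    p=np.array([ray(cam,(a,b),z,st)[:2] for a,b in zip(u,v)]); r=cv2.minAreaRect((p*1000).astype(np.float32)); return p,r
E
python3 - <<'E'
from h import *
im=cv2.imread('pics/w1.png'); st=bot.read_state(); P=np.load('w.npy')
hsv=cv2.cvtColor(im,cv2.COLOR_BGR2HSV)
roi=np.zeros(im.shape[:2],bool); roi[85:234,235:350]=1
for q in [(150,310),(190,265),(160,230),(140,283),(200,277)]: print(q,im[q],hsv[q])
h,s,v=[hsv[...,i].astype(int) for i in range(3)]
pl=roi&(h>=17)&(v>150)&(s>110)
p,r=mask_rect(pl,.030,st); print('plier',len(p),r)
e,V=np.linalg.eigh(np.cov(p.T)); a=V[:,1]*np.sign(V[1,1]); print('axis',np.degrees(np.arctan2(a[1],a[0])),p.mean(0),[( (p-p.mean(0))@a).min(),((p-p.mean(0))@a).max()])
bl=roi&((v<130)|pl); p,r=mask_rect(bl,.018,st); print('block',len(p),r)
m=roi&(P[...,2]>.012);p=P[m][:,:2]; print('depth',cv2.minAreaRect((p*1000).astype(np.float32)))
for c in [(271,99),(340,118),(315,221),(249,207)]: print(np.round(ray('wrist',c,.018,st),4))
o=im.copy(); o[bl]=(255,0,0); o[pl]=(0,255,0); cv2.imwrite('pics/m1.png',cv2.resize(np.hstack([o[80:240,230:360],im[80:240,230:360]]),None,fx=3,fy=3))
E
```

```text
(150, 310) [ 65  94 154] [ 10 147 154]
(190, 265) [ 63  90 146] [ 10 145 146]
(160, 230) [ 93 144 223] [ 12 149 223]
(140, 283) [117 208 244] [ 22 133 244]
(200, 277) [136 227 246] [ 25 114 246]
plier 1572 ((573.7252807617188, 156.56419372558594), (33.932552337646484, 134.63980102539062), 7.825899124145508)
axis 98.92826543120235 [0.56994172 0.16594458] [np.float64(-0.07692909758987161), np.float64(0.05748090819172255)]Traceback (most recent call last):
  File "<stdin>", line 10, in <module>
  File "h.py", line 25, in mask_rect
    p=np.array([ray(cam,(a,b),z,st)[:2] for a,b in zip(u,v)]); r=cv2.minAreaRect((p*1000).astype(np.float32)); return p,r
                ~~~^^^^^^^^^^^^^^^^
  File "h.py", line 13, in ray
    K,R,t=pose(n,st); r=R@np.linalg.solve(K,[uv[0],uv[1],1]); return t+r*(z-t[2])/r[2]
          ~~~~^^^^^^
  File "h.py", line 6, in pose
    c=cams.calibration(n); K=np.array(c['mtx'])
ValueError: time passes only in moves, steps and waits
```

```bash
cat >> h.py <<'E'
import functools
_cal=functools.lru_cache(None)(cams.calibration)
class cams_:  # cached calibration
    calibration=staticmethod(_cal); capture=staticmethod(cams.capture)
cams=cams_
E
python3 - <<'E'
from h import *
im=cv2.imread('pics/w1.png'); st=bot.read_state(); P=np.load('w.npy')
hsv=cv2.cvtColor(im,cv2.COLOR_BGR2HSV)
roi=np.zeros(im.shape[:2],bool); roi[85:234,235:350]=1
h,s,v=[hsv[...,i].astype(int) for i in range(3)]
pl=roi&(h>=17)&(v>150)&(s>110)
bl=roi&((v<180)|pl); bl[222:]=0; p,r=mask_rect(bl,.018,st); print('block',len(p),r)
m=roi&(P[...,2]>.012);p=P[m][:,:2]; print('depth',cv2.minAreaRect((p*1000).astype(np.float32)))
for c in [(271,99),(340,118),(315,221),(249,207)]: print(np.round(ray('wrist',c,.018,st),4))
for c in [(281,117),(278,226),(303,222),(283,160)]: print('pl',np.round(ray('wrist',c,.03,st),4))
print(np.nanmedian(P[roi&pl][:,2]),np.nanmedian(P[bl&~pl][:,2]),np.nanmedian(P[100:200,150:230,2]))
o=im.copy(); o[bl]=(255,0,0); o[pl]=(0,255,0); cv2.imwrite('pics/m1.png',cv2.resize(np.hstack([o[80:240,230:360],im[80:240,230:360]]),None,fx=3,fy=3))
E
```

```text
block 7921 ((580.9969482421875, 163.0242919921875), (152.35687255859375, 90.57711791992188), 81.1200180053711)
depth ((580.8198852539062, 162.01210021972656), (154.45140075683594, 90.17715454101562), 81.10366821289062)
[0.55  0.242 0.018]
[0.6344 0.2257 0.018 ]
[0.6164 0.0943 0.018 ]
[0.5294 0.1074 0.018 ]
pl [0.5632 0.2219 0.03  ]
pl [0.5684 0.0881 0.03  ]
pl [0.5997 0.0955 0.03  ]
pl [0.569  0.1721 0.03  ]
0.029271857578523408 0.01702432091279321 -0.000817840699573108
```

View pics/m1.png

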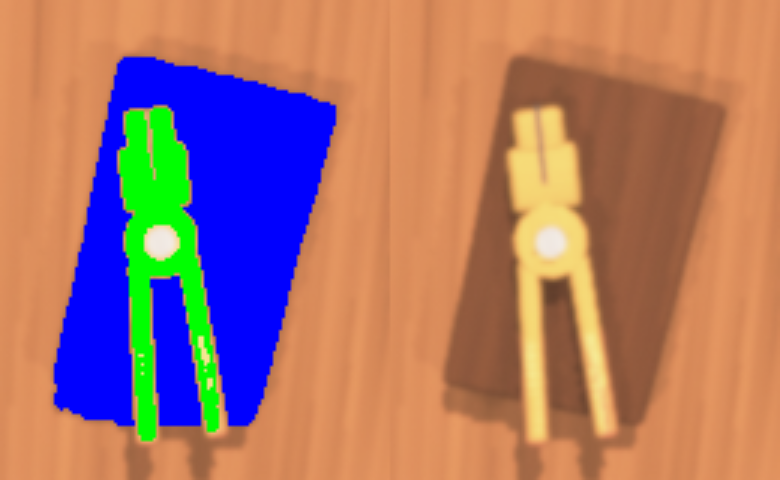

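```bash
python3 -m handwheel '[[0.005,0.007,-0.03,0,0,0.044],[0.005,0.007,-0.07,0,0,0.044],[0.005,0.007,-0.11,0,0,0.044],[0.005,0.007,-0.15,0,0,0.044],[0.005,0.007,-0.185,0,0,0.044],[0.005,0.007,-0.21,0,0,0.044],[0.005,0.007,-0.23,0,0,0.044],[0.005,0.007,-0.238,0,0,0.044]]' 0.4
python3 - <<'E'
from h import *
look('w2.png',{})
E
```

```text
time_s: 3.87
position: [0.5709, 0.1528, 0.0468]
tcp_rot: [[-0.154, 0.988, -0.006], [0.988, 0.154, -0.001], [0.0, -0.006, -1.0]]
force: [-1.6, 0.4, 0.0]
opening: 0.702
grasp_force: 0.0
3.8667 [0.5709 0.1528 0.0468] 8.84
```

View pics/w2.png

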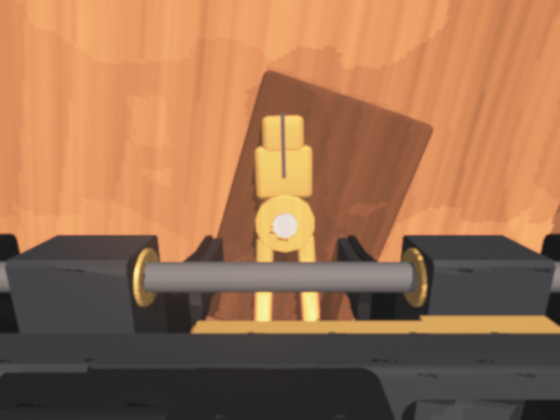

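The plier stands vertical and centred between the fingers (rivet at 285,225), so I'll close.

```bash
python3 -m handwheel '[[0,0,-0.0005,0,0,0],[0,0,-0.0005,0,0,0],[0,0,-0.0005,0,0,0],[0,0,-0.0005,0,0,0],[0,0,-0.0005,0,0,0],[0,0,-0.0005,0,0,0],[0,0,-0.0005,0,0,0],[0,0,-0.0005,0,0,0]]' -1
python3 -m handwheel '[[0,0,0.003,0,0,0],[0,0,0.01,0,0,0],[0,0,0.02,0,0,0],[0,0,0.035,0,0,0],[0,0,0.05,0,0,0],[0,0,0.07,0,0,0],[0,0,0.085,0,0,0],[0,0,0.09,0,0,0]]'
python3 - <<'E'
from h import *
look('w3.png',{})
E
```

```text
time_s: 4.58
position: [0.5736, 0.1543, 0.0501]
tcp_rot: [[-0.156, 0.988, 0.002], [0.988, 0.156, 0.0], [-0.0, 0.002, -1.0]]
force: [-1.1, 0.5, 6.0]
opening: 0.349
grasp_force: 29.9
time_s: 5.25
position: [0.5744, 0.1544, 0.142]
tcp_rot: [[-0.156, 0.988, 0.005], [0.988, 0.156, 0.0], [-0.0, 0.005, -1.0]]
force: [0.7, 0.5, -2.1]
opening: 0.345
grasp_force: 29.9
5.25 [0.5744 0.1544 0.142 ] 8.95
```

View pics/w3.png

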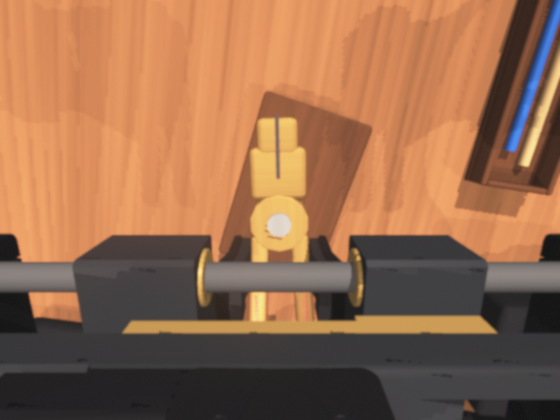

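```bash
python3 -m handwheel '[[-0.025,0.007,0.02,0,0,-0.05],[-0.05,0.014,0.04,0,0,-0.1],[-0.075,0.021,0.06,0,0,-0.155],[-0.1,0.028,0.08,0,0,-0.155],[-0.125,0.034,0.1,0,0,-0.155],[-0.125,0.034,0.1,0,0,-0.155],[-0.125,0.034,0.1,0,0,-0.155],[-0.125,0.034,0.1,0,0,-0.155]]'
python3 - <<'E'
from h import *
look('w4.png',dict(block=0,plier_center=.2,small_center=.005))
E
```

```text
time_s: 5.97
position: [0.4483, 0.1881, 0.2387]
tcp_rot: [[0.153, 0.988, 0.001], [0.988, -0.153, -0.0], [-0.0, 0.001, -1.0]]
force: [-0.0, 0.0, -2.2]
opening: 0.348
grasp_force: 29.9
block 0.7 [392. 180.] [0.579  0.1723 0.    ]
plier_center 0.74 [278. 254.] [0.4463 0.1841 0.2   ]
5.9667 [0.4483 0.1881 0.2387] -8.81
```

View pics/w4.png

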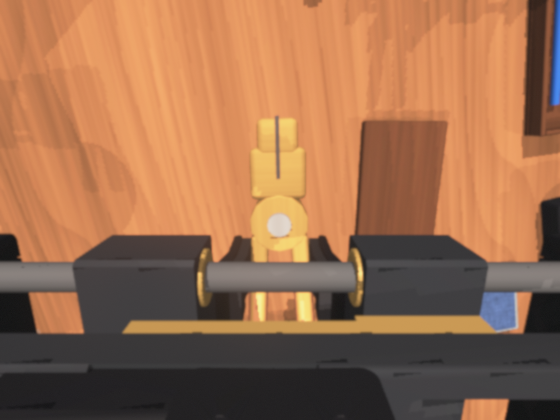

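The block's far edge runs (362,121)–(446,122), with its left side down to (356,235); the held plier runs from its head tip (277,118) to the rivet (279,225).

```bash
python3 - <<'E'
from h import *
im=cv2.imread('pics/w4.png'); st=bot.read_state()
hsv=cv2.cvtColor(im,cv2.COLOR_BGR2HSV); h,s,v=[hsv[...,i].astype(int) for i in range(3)]
bl=np.zeros(v.shape,bool); bl[112:232,340:460]=1; bl&=(v<165)
m=cv2.morphologyEx(bl.astype(np.uint8),cv2.MORPH_OPEN,np.ones((5,5)))
n,l,ss,c=cv2.connectedComponentsWithStats(m); k=1+np.argmax(ss[1:,4]); m=l==k
def fit(pts):
    q=np.array([ray('wrist',a,.018,st)[:2] for a in pts]); d=cv2.fitLine(q.astype(np.float32),cv2.DIST_HUBER,0,1e-4,1e-4).ravel(); return d[:2]*np.sign(d[0]+d[1]),d[2:]
rows=range(135,228); L=[(np.nonzero(m[r])[0].min(),r) for r in rows]; R=[(np.nonzero(m[r])[0].max()+1,r) for r in rows]
cols=range(372,435); T=[(cc,np.nonzero(m[:,cc])[0].min()) for cc in cols]
(dl,pl),(dr,pr),(dt,pt)=fit(L),fit(R),fit(T)
for d in (dl,dr,dt): print(np.degrees(np.arctan2(d[1],d[0])))
x=lambda p,d,q,e: p+d*np.linalg.solve(np.c_[d,-e],q-p)[0]
A=x(pl,dl,pt,dt);B=x(pr,dr,pt,dt); print(A,B,np.linalg.norm(A-B)); ax=(dl+dr)/2;ax/=np.linalg.norm(ax); print('C',(A+B)/2-.07*ax)
for u in [(277,118),(279,225)]:
  for z in (.212,.219): print('pl',z,np.round(ray('wrist',u,z,st),4))
P=np.load('w.npy'); print(np.nanmedian(P[160:185,260:272,2]),np.nanmedian(P[130:220,375:430,2]),np.nanmedian(P[220:240,262:270,2]))
E
```

```text
81.25023
81.26871
-9.04612
[0.54465777 0.24490044] [0.6343079  0.23062727] 0.09077925
C [0.5788456  0.16857678]
pl 0.212 [0.4578 0.2585 0.212 ]
pl 0.219 [0.4579 0.2584 0.219 ]
pl 0.212 [0.4504 0.2048 0.212 ]
pl 0.219 [0.4508 0.207  0.219 ]
0.2172279646163387 0.017111869546638347 0.21866137079242082
```

```bash
python3 -m handwheel '[[0,-0.002,-0.03,0,0,-0.007],[0,-0.002,-0.065,0,0,-0.007],[0,-0.002,-0.1,0,0,-0.007],[0,-0.002,-0.135,0,0,-0.007],[0,-0.002,-0.165,0,0,-0.007],[0,-0.002,-0.185,0,0,-0.007],[0,-0.002,-0.196,0,0,-0.007],[0,-0.002,-0.2,0,0,-0.007]]'
python3 -m handwheel '[[0,0,-0.001,0,0,0],[0,0,-0.002,0,0,0],[0,0,-0.003,0,0,0],[0,0,-0.004,0,0,0],[0,0,-0.005,0,0,0],[0,0,-0.005,0,0,0],[0,0,-0.005,0,0,0],[0,0,-0.005,0,0,0]]'
```

```text
time_s: 6.83
position: [0.4474, 0.1856, 0.0361]
tcp_rot: [[0.168, 0.986, -0.005], [0.986, -0.168, -0.001], [-0.002, -0.004, -1.0]]
force: [-0.1, 0.3, -2.1]
opening: 0.347
grasp_force: 29.9
time_s: 7.5
position: [0.4482, 0.1862, 0.0344]
tcp_rot: [[0.167, 0.986, 0.001], [0.986, -0.167, 0.0], [0.0, 0.001, -1.0]]
force: [-0.8, -0.2, -2.0]
opening: 0.343
grasp_force: 29.9
```

```bash
python3 -m handwheel '[[0,0,-0.0005,0,0,0],[0,0,-0.001,0,0,0],[0,0,-0.0015,0,0,0],[0,0,-0.002,0,0,0],[0,0,-0.002,0,0,0],[0,0,-0.002,0,0,0],[0,0,-0.002,0,0,0],[0,0,-0.002,0,0,0]]'
```

```text
time_s: 8.17
position: [0.448, 0.1862, 0.0322]
tcp_rot: [[0.167, 0.986, 0.0], [0.986, -0.167, 0.0], [0.0, 0.0, -1.0]]
force: [-1.4, -1.0, 1.0]
opening: 0.343
grasp_force: 29.9
```

```bash
python3 -m handwheel '[[0,0,0,0,0,0],[0,0,0,0,0,0],[0,0,0,0,0,0],[0,0,0,0,0,0],[0,0,0.005,0,0,0],[0,0,0.025,0,0,0],[0,0,0.055,0,0,0],[0,0,0.09,0,0,0]]' 0.2
python3 -m handwheel '[[0,0,0.03,0,0,0],[0,0,0.06,0,0,0],[0.01,0,0.09,0,0,0],[0.02,0,0.12,0,0,0],[0.03,0,0.15,0,0,0],[0.04,0,0.18,0,0,0],[0.04,0,0.18,0,0,0],[0.04,0,0.18,0,0,0]]' 0.2
python3 - <<'E'
from h import *
look('w5.png',dict(block=0,plier_center=.006,small_center=.005))
E
```

```text
time_s: 8.83
position: [0.4467, 0.1859, 0.122]
tcp_rot: [[0.167, 0.986, -0.004], [0.986, -0.167, -0.001], [-0.001, -0.004, -1.0]]
force: [0.4, 0.5, -0.7]
opening: 0.598
grasp_force: 0.0
time_s: 9.5
position: [0.4891, 0.1863, 0.3041]
tcp_rot: [[0.167, 0.986, 0.005], [0.986, -0.167, 0.001], [0.002, 0.005, -1.0]]
force: [-0.1, 0.1, -0.6]
opening: 0.597
grasp_force: 0.0
block 0.56 [347. 175.] [0.5804 0.1719 0.    ]
plier_center 0.87 [246. 179.] [0.4445 0.1895 0.006 ]
small_center 0.81 [269.  11.] [0.5105 0.3858 0.005 ]
9.5 [0.4891 0.1863 0.3041] -9.63
```

View pics/w5.png

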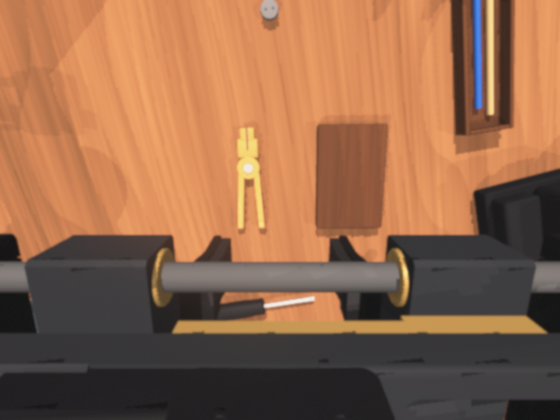

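The plier (head 246,128; handle ends 240,228/263,228) lies parallel to the block (317–387, 123–230), with the small disc at (269,10). I'll measure the gap.

```bash
python3 - <<'E'
from h import *
im=cv2.imread('pics/w5.png'); st=bot.read_state()
hsv=cv2.cvtColor(im,cv2.COLOR_BGR2HSV); h,s,v=[hsv[...,i].astype(int) for i in range(3)]
roi=np.zeros(v.shape,bool); roi[115:234,305:400]=1
m=cv2.morphologyEx((roi&(v<165)).astype(np.uint8),cv2.MORPH_OPEN,np.ones((5,5)))
p,b=mask_rect(m,.018,st); print('block',b)
roi[:]=0; roi[115:233,225:275]=1; pl=roi&(h>=17)&(v>150); pl=cv2.morphologyEx(pl.astype(np.uint8),cv2.MORPH_CLOSE,np.ones((3,3)))
p,r=mask_rect(pl,.010,st); print('plier',r)
e,V=np.linalg.eigh(np.cov(p.T)); print(np.degrees(np.arctan2(V[1,1],V[0,1])))
C=np.array(b[0])/1000; a=np.radians(81.2); ax=np.array([np.cos(a),np.sin(a)]); n=np.array([-np.sin(a),np.cos(a)])
q=(p-C); print('along',(q@ax).min(),(q@ax).max(),'perp',(q@n).min(),(q@n).max(), 'gap mid', C+n*(.045+(q@n).min())/2)
w=im[0:30,250:290]; g=(cv2.cvtColor(w,cv2.COLOR_BGR2HSV)[...,1]<70).astype(np.uint8); M=cv2.moments(g,True); c=(250+M['m10']/M['m00'],M['m01']/M['m00']); print(M['m00'],c,ray('wrist',c,.008,st))
E
```

```text
block ((573.9537963867188, 166.80032348632812), (144.80738830566406, 89.4216537475586), 81.1999740600586)
plier ((445.052490234375, 189.52647399902344), (134.56246948242188, 34.56877517700195), 79.61084747314453)
81.75192769676413
along -0.0644975071691124 0.06997764121109985 perp 0.1150756514474982 0.14996461753573162 gap mid [0.49485815 0.17904498]
282.0 (268.95744680851067, 9.081560283687944) [0.50539131 0.38442113 0.008     ]
```

```bash
python3 -m handwheel '[[0.003,0.035,-0.02,0,0,0],[0.006,0.07,-0.04,0,0,0],[0.009,0.105,-0.06,0,0,0],[0.012,0.135,-0.085,0,0,0],[0.015,0.165,-0.11,0,0,0],[0.018,0.185,-0.14,0,0,0],[0.018,0.199,-0.165,0,0,0],[0.018,0.199,-0.18,0,0,0]]' 0.2
python3 -m handwheel '[[0,0,0,0,0,0],[0,0,0,0,0,0],[0,0,0,0,0,0],[0,0,0,0,0,0],[0,0,0,0,0,0],[0,0,0,0,0,0],[0,0,0,0,0,0],[0,0,0,0,0,0]]'
python3 - <<'E'
from h import *
im,P,st=look('w6.png',dict(small_center=.005))
g=(cv2.cvtColor(im,cv2.COLOR_BGR2HSV)[:250,150:400,1]<70).astype(np.uint8); n,l,s,c=cv2.connectedComponentsWithStats(g); print(s,c)
E
```

```text
time_s: 10.37
position: [0.5032, 0.3869, 0.1171]
tcp_rot: [[0.164, 0.986, -0.006], [0.986, -0.164, -0.002], [-0.003, -0.006, -1.0]]
force: [-0.0, -0.6, 0.5]
opening: 0.599
grasp_force: 0.0
time_s: 11.03
position: [0.5063, 0.3851, 0.1228]
tcp_rot: [[0.168, 0.986, 0.001], [0.986, -0.168, 0.001], [0.001, 0.001, -1.0]]
force: [0.0, -0.4, -0.1]
opening: 0.602
grasp_force: 0.0
small_center 0.95 [285. 210.] [0.5105 0.385  0.005 ]
11.0333 [0.5063 0.3851 0.1228] -9.65
[[    0     0   250   250 61468]
 [  123   195    26    27   548]
 [    0   237    18    13   168]
 [  238   236    12    14   131]
 [  182   238    20    12   185]] [[124.27303638 122.82322509]
 [135.41058394 208.03832117]
 [  6.36309524 242.07142857]
 [243.67938931 241.65648855]
 [190.48108108 244.44324324]]
```

View pics/w6.png

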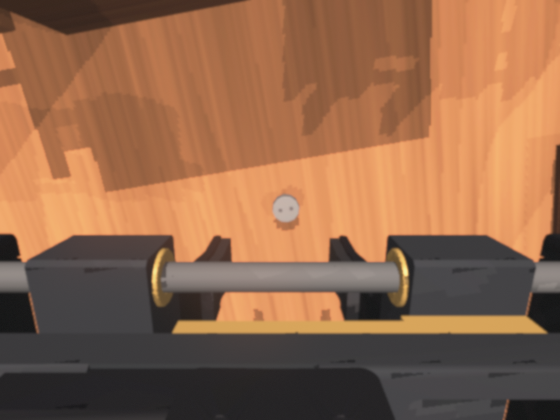

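```bash
python3 -m handwheel '[[0.003,0,-0.025,0,0,0],[0.003,0,-0.05,0,0,0],[0.003,0,-0.07,0,0,0],[0.003,0,-0.082,0,0,0],[0.003,0,-0.09,0,0,0],[0.003,0,-0.0945,0,0,0],[0.003,0,-0.0945,0,0,0],[0.003,0,-0.0945,0,0,0]]' 0
python3 -m handwheel '[[0,0,0,0,0,0],[0,0,0,0,0,0],[0,0,0,0,0,0],[0,0,0,0,0,0],[0,0,0,0,0,0],[0,0,0,0,0,0],[0,0,0,0,0,0],[0,0,0,0,0,0]]' -1
```

```text
time_s: 11.8
position: [0.5096, 0.3855, 0.0282]
tcp_rot: [[0.167, 0.986, 0.001], [0.986, -0.167, 0.001], [0.001, 0.001, -1.0]]
force: [-0.1, 0.6, -0.0]
opening: 0.502
grasp_force: 0.0
time_s: 12.47
position: [0.5094, 0.3854, 0.0281]
tcp_rot: [[0.167, 0.986, 0.001], [0.986, -0.167, 0.0], [0.001, 0.001, -1.0]]
force: [0.5, -0.0, 3.4]
opening: 0.232
grasp_force: 30.0
```

```bash
python3 -m handwheel '[[0,0,0.01,0,0,0],[0,0,0.04,0,0,0.05],[0,-0.02,0.07,0,0,0.11],[0,-0.055,0.09,0,0,0.17],[-0.002,-0.09,0.1,0,0,0.23],[-0.004,-0.125,0.11,0,0,0.29],[-0.006,-0.16,0.12,0,0,0.35],[-0.008,-0.18,0.12,0,0,0.41]]'
python3 -m handwheel '[[-0.002,-0.013,0,0,0,0.06],[-0.004,-0.026,0,0,0,0.12],[-0.004,-0.026,0,0,0,0.18],[-0.004,-0.026,0,0,0,0.24],[-0.004,-0.026,0,0,0,0.3],[-0.004,-0.026,0,0,0,0.36],[-0.004,-0.026,0,0,0,0.38],[-0.004,-0.026,0,0,0,0.38]]'
python3 -m handwheel '[[0,0,0,0,0,0],[0,0,0,0,0,0],[0,0,0,0,0,0],[0,0,0,0,0,0],[0,0,0,0,0,0],[0,0,0,0,0,0],[0,0,0,0,0,0],[0,0,0,0,0,0]]'
python3 - <<'E'
from h import *
look('w7.png',dict(small_center=.12,block=0,plier_center=.006))
E
```

```text
time_s: 13.13
position: [0.5012, 0.2025, 0.1496]
tcp_rot: [[-0.61, 0.792, 0.002], [0.792, 0.61, -0.0], [-0.002, 0.001, -1.0]]
force: [-0.2, 0.1, -1.0]
opening: 0.231
grasp_force: 30.0
time_s: 13.8
position: [0.4967, 0.1791, 0.1477]
tcp_rot: [[-0.987, 0.158, -0.0], [0.158, 0.987, -0.0], [0.0, -0.0, -1.0]]
force: [-0.1, 0.1, 0.5]
opening: 0.237
grasp_force: 30.0
time_s: 14.47
position: [0.497, 0.1792, 0.1475]
tcp_rot: [[-0.987, 0.158, -0.0], [0.158, 0.987, -0.0], [0.0, -0.0, -1.0]]
force: [-0.0, 0.4, -0.7]
opening: 0.235
grasp_force: 30.0
small_center 0.85 [281. 254.] [0.4974 0.1801 0.12  ]
block 0.89 [282. 288.] [0.5817 0.1683 0.    ]
plier_center 0.59 [278. 144.] [0.4458 0.1863 0.006 ]
14.4667 [0.497  0.1792 0.1475] 80.9
```

View pics/w7.png

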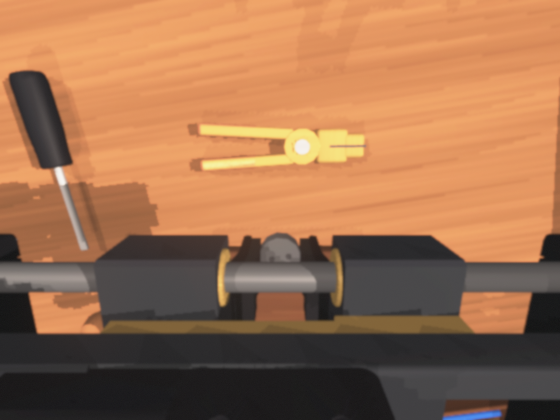

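The plier spans (200–365, 125–168) and the disc is held at (281,250); a settled view, so I'll recheck the positions.

```bash
python3 - <<'E'
from h import *
st=bot.read_state(); a=np.radians(81.2); n=np.array([-np.sin(a),np.cos(a)]);ax=np.array([np.cos(a),np.sin(a)])
t=np.array(st['position'][:2])
for u in [(203,136-11),(203,168),(365,145),(196,133),(200,164),(282,258)]:
    p=ray('wrist',u,.009 if u[1]<200 else .125,st)[:2]; print(u,p,(p-t)@ax,(p-t)@n)
E
```

```text
(203, 125) [0.4206256  0.12797906] -0.06227344890258875 0.06768066708261652
(203, 168) [0.45525998 0.12028586] -0.0645775162090638 0.03227703976381477
(365, 145) [0.45789551 0.25801286] 0.07193141722152208 0.050742817157724614
(196, 133) [0.42598099 0.12086833] -0.0684811666456192 0.06130048065566205
(200, 164) [0.45153811 0.1185141 ] -0.06689780617984363 0.03568404699020967
(282, 258) [0.49745086 0.18073631] 0.0016159395061116548 -0.00016912162521936307
```

```bash
python3 -m handwheel '[[0.003,0,-0.025,0,0,0],[0.003,0,-0.05,0,0,0],[0.003,0,-0.075,0,0,0],[0.003,0,-0.095,0,0,0],[0.003,0,-0.108,0,0,0],[0.003,0,-0.115,0,0,0],[0.003,0,-0.119,0,0,0],[0.003,0,-0.119,0,0,0]]'
python3 -m handwheel '[[0,0,0,0,0,0],[0,0,0,0,0,0],[0,0,0,0,0,0],[0,0,-0.0005,0,0,0],[0,0,-0.0005,0,0,0],[0,0,-0.0005,0,0,0],[0,0,-0.0005,0,0,0],[0,0,-0.0005,0,0,0]]'
```

```text
time_s: 15.33
position: [0.5001, 0.1792, 0.0286]
tcp_rot: [[-0.987, 0.158, -0.0], [0.158, 0.987, -0.0], [0.0, -0.0, -1.0]]
force: [-0.9, -0.1, 0.5]
opening: 0.232
grasp_force: 30.0
time_s: 16.0
position: [0.5001, 0.1792, 0.0281]
tcp_rot: [[-0.987, 0.158, 0.0], [0.158, 0.987, 0.0], [-0.0, 0.0, -1.0]]
force: [0.3, 1.3, 0.8]
opening: 0.235
grasp_force: 30.0
```

```bash
python3 -m handwheel '[[0,0,0,0,0,0],[0,0,0,0,0,0],[0,0,0,0,0,0],[0,0,0.005,0,0,0],[0,0,0.02,0,0,0],[0,0,0.045,0,0,0],[0,0,0.08,0,0,0],[0,0,0.115,0,0,0]]' -0.3
python3 -m handwheel '[[0,-0.01,0.035,0,0,-0.06],[0,-0.035,0.06,0,0,-0.12],[0,-0.07,0.08,0,0,-0.18],[0,-0.105,0.095,0,0,-0.24],[0,-0.14,0.11,0,0,-0.3],[0,-0.175,0.12,0,0,-0.36],[0,-0.21,0.13,0,0,-0.42],[0,-0.245,0.13,0,0,-0.48]]' 1
python3 -m handwheel '[[0,-0.03,0,0,0,-0.06],[0,-0.06,0,0,0,-0.12],[0,-0.09,0,0,0,-0.18],[0,-0.12,0,0,0,-0.24],[0,-0.15,0,0,0,-0.3],[0,-0.18,0,0,0,-0.36],[0,-0.21,0,0,0,-0.42],[0,-0.24,0,0,0,-0.48]]'
python3 -m handwheel '[[0,-0.03,0,0,0,-0.06],[0,-0.06,0,0,0,-0.12],[0,-0.08,0,0,0,-0.18],[0,-0.085,0,0,0,-0.24],[0,-0.085,0,0,0,-0.3],[0,-0.085,0,0,0,-0.36],[0,-0.085,0,0,0,-0.42],[0,-0.085,0,0,0,-0.47]]'
python3 - <<'E'
from h import *
im,P,st=look('w8.png',dict(cover_center=.019,large_center=.005)); print(st['joint_positions'])
for n in ['scene']:
    save(n,'scene1.png')
E
```

```text
time_s: 16.67
position: [0.4991, 0.179, 0.1438]
tcp_rot: [[-0.987, 0.158, -0.003], [0.158, 0.987, -0.0], [0.002, -0.001, -1.0]]
force: [0.6, 0.5, 0.5]
opening: 0.35
grasp_force: 0.0
time_s: 17.33
position: [0.5006, -0.0677, 0.2756]
tcp_rot: [[-0.432, 0.902, 0.005], [0.902, 0.432, -0.002], [-0.003, 0.003, -1.0]]
force: [1.5, 0.2, 0.0]
opening: 0.872
grasp_force: 0.0
time_s: 18.0
position: [0.4995, -0.3071, 0.2733]
tcp_rot: [[0.492, 0.871, -0.0], [0.871, -0.492, 0.0], [0.0, -0.0, -1.0]]
force: [0.6, -0.0, 0.3]
opening: 0.997
grasp_force: 0.0
time_s: 18.67
position: [0.4996, -0.3906, 0.2731]
tcp_rot: [[0.993, 0.117, -0.0], [0.117, -0.993, 0.001], [-0.0, -0.001, -1.0]]
force: [-0.8, 0.6, 0.3]
opening: 0.998
grasp_force: 0.0
cover_center 0.61 [280. 182.] [ 0.4984 -0.3896  0.019 ]
large_center 0.89 [ 75. 192.] [ 0.4528 -0.1319  0.005 ]
18.6667 [ 0.4996 -0.3906  0.2731] -83.3
[-4.81010347e+01  2.94814241e+01  7.90239082e+01  2.76348013e-03
  7.15383207e+01  3.52007967e+01]
```

View pics/w8.png

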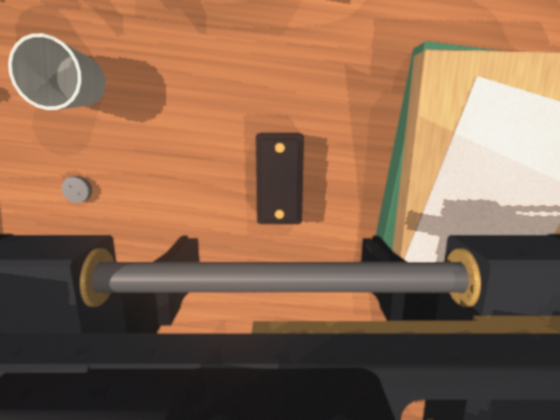

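The cover's screws are at (280,148) and (279,214), the large disc at (76,189).

```bash
python3 - <<'E'
from h import *
st=bot.read_state(); im=cv2.imread('pics/w8.png'); hsv=cv2.cvtColor(im,cv2.COLOR_BGR2HSV); 
g=(hsv[125:232,250:312,1]>120)&(hsv[125:232,250:312,2]>150)&(hsv[125:232,250:312,0]>14); n,l,s,c=cv2.connectedComponentsWithStats(g.astype(np.uint8))
S=[ray('wrist',(250+c[i,0],125+c[i,1]),.039,st)[:2] for i in range(1,n) if s[i,4]>30]; print(s[1:,4],S)
if len(S)==2: d=S[0]-S[1]; print('C',(S[0]+S[1])/2,np.linalg.norm(d),np.degrees(np.arctan2(d[1],d[0])))
roi=np.zeros(g.shape,bool); v=hsv[...,2]; m=np.zeros(v.shape,np.uint8); m[125:232,245:315]=v[125:232,245:315]<70
p,r=mask_rect(m,.03,st); print(r)
E
```

```text
[82 68] [array([ 0.54099065, -0.38411737]), array([ 0.46362827, -0.39347086])]
C [ 0.50230946 -0.38879411] 0.07792576360895992 6.893880305978486
((503.2883605957031, -389.22119140625), (102.92054748535156, 51.380035400390625), 6.990870475769043)
```

```bash
python3 -m handwheel '[[0.003,0.002,-0.03,0,0,0],[0.003,0.002,-0.07,0,0,0],[0.003,0.002,-0.11,0,0,0],[0.003,0.002,-0.15,0,0,0],[0.003,0.002,-0.185,0,0,0],[0.003,0.002,-0.215,0,0,0],[0.003,0.002,-0.235,0,0,0],[0.003,0.002,-0.242,0,0,0]]' 1
python3 -m handwheel '[[0,0,0,0,0,0],[0,0,0,0,0,0],[0,0,0,0,0,0],[0,0,0,0,0,0],[0,0,0,0,0,0],[0,0,0,0,0,0],[0,0,0,0,0,0],[0,0,0,0,0,0]]' -1
python3 -m handwheel '[[0,0,0.005,0,0,0],[0,0,0.02,0,0,0],[0,0,0.045,0,0,0],[0,0,0.08,0,0,0],[0,0,0.115,0,0,0],[0,0,0.15,0,0,0],[0,0,0.17,0,0,0],[0,0,0.17,0,0,0]]'
```

```text
time_s: 19.53
position: [0.5012, -0.3869, 0.0272]
tcp_rot: [[0.992, 0.124, -0.005], [0.124, -0.992, 0.005], [-0.004, -0.006, -1.0]]
force: [-0.0, 0.9, -0.2]
opening: 0.996
grasp_force: 0.0
time_s: 20.2
position: [0.5036, -0.3894, 0.0325]
tcp_rot: [[0.992, 0.123, 0.001], [0.123, -0.992, -0.001], [0.001, 0.002, -1.0]]
force: [-0.6, 0.2, 6.3]
opening: 0.643
grasp_force: 30.0
time_s: 20.87
position: [0.505, -0.3909, 0.2063]
tcp_rot: [[0.992, 0.123, 0.007], [0.123, -0.992, -0.008], [0.006, 0.008, -1.0]]
force: [0.3, -0.4, -2.5]
opening: 0.643
grasp_force: 30.0
```

```bash
python3 -m handwheel '[[0.005,0.02,0.01,0,0,0.05],[0.01,0.055,0.02,0,0,0.1],[0.015,0.09,0.03,0,0,0.15],[0.02,0.125,0.03,0,0,0.2],[0.025,0.16,0.03,0,0,0.25],[0.03,0.195,0.03,0,0,0.3],[0.035,0.23,0.03,0,0,0.35],[0.04,0.265,0.03,0,0,0.4]]'
python3 -m handwheel '[[0.005,0.035,0,0,0,0.05],[0.01,0.07,0,0,0,0.1],[0.015,0.105,0,0,0,0.15],[0.02,0.14,0,0,0,0.2],[0.025,0.175,0,0,0,0.25],[0.03,0.21,0,0,0,0.25],[0.035,0.24,0,0,0,0.25],[0.035,0.26,0,0,0,0.25]]'
python3 -m handwheel '[[0,0.015,0,0,0,0],[0,0.025,0,0,0,0],[0,0.033,0,0,0,0],[0,0.033,0,0,0,0],[0,0.033,0,0,0,0],[0,0.033,0,0,0,0],[0,0.033,0,0,0,0],[0,0.033,0,0,0,0]]'
python3 - <<'E'
from h import *
im,P,st=look('w9.png',dict(cover_center=.219,block=0,plier_center=.006,small_center=.005))
E
```

```text
time_s: 21.53
position: [0.5415, -0.1216, 0.2287]
tcp_rot: [[0.6, 0.8, -0.004], [0.8, -0.6, 0.002], [-0.001, -0.005, -1.0]]
force: [1.0, 0.5, -3.5]
opening: 0.639
grasp_force: 29.9
time_s: 22.2
position: [0.5771, 0.1392, 0.2285]
tcp_rot: [[0.146, 0.989, -0.003], [0.989, -0.146, 0.001], [0.0, -0.003, -1.0]]
force: [-0.1, -0.0, -3.1]
opening: 0.643
grasp_force: 30.0
time_s: 22.87
position: [0.5782, 0.1682, 0.2311]
tcp_rot: [[0.149, 0.989, 0.0], [0.989, -0.149, -0.0], [-0.0, 0.0, -1.0]]
force: [-0.4, -0.1, -3.2]
opening: 0.639
grasp_force: 30.0
cover_center 0.62 [279. 267.] [0.5774 0.1678 0.219 ]
plier_center 0.72 [164. 187.] [0.4477 0.187  0.006 ]
small_center 0.86 [210. 190.] [0.4988 0.1748 0.005 ]
22.8667 [0.5782 0.1682 0.2311] -8.56
```

View pics/w9.png

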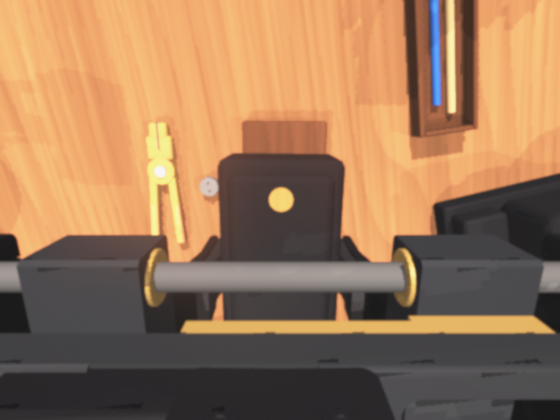

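The block's far edge runs (243,121)–(327,121), and the held cover spans columns 220–343, top edge row 155, with its screw at (281,200).

```bash
python3 - <<'E'
from h import *
st=bot.read_state(); a=np.radians(81.2); ax=np.array([np.cos(a),np.sin(a)])
A,B=[ray('wrist',u,.018,st)[:2] for u in [(242.5,121.5),(327,121.5)]]; d=B-A
print(A,B,np.linalg.norm(d),np.degrees(np.arctan2(d[1],d[0])),'C',(A+B)/2-.07*ax)
z=st['position'][2]-.032
print('cover c',ray('wrist',(281,200),z+.039,st)[:2]-.039*ax)
L,R=[ray('wrist',u,z+.005,st)[:2] for u in [(221,180),(342,180)]]; print((L+R)/2,np.linalg.norm(L-R))
s=ray('wrist',(208.5,187),.01,st)[:2]; print('small',s)
E
```

```text
[0.54972361 0.24454069] [0.63687254 0.2314769 ] 0.08812263110433974 -8.52526765875398 C [0.58258906 0.1688328 ]
cover c [0.57792164 0.16822345]
[0.58462504 0.20915118] 0.06166246600643232
small [0.49857548 0.18043017]
```

```bash
python3 -m handwheel '[[0.0035,0.0005,-0.03,0,0,-0.002],[0.0035,0.0005,-0.065,0,0,-0.002],[0.0035,0.0005,-0.1,0,0,-0.002],[0.0035,0.0005,-0.13,0,0,-0.002],[0.0035,0.0005,-0.155,0,0,-0.002],[0.0035,0.0005,-0.168,0,0,-0.002],[0.0035,0.0005,-0.174,0,0,-0.002],[0.0035,0.0005,-0.176,0,0,-0.002]]'
python3 -m handwheel '[[0,0,-0.0005,0,0,0],[0,0,-0.001,0,0,0],[0,0,-0.0015,0,0,0],[0,0,-0.002,0,0,0],[0,0,-0.0025,0,0,0],[0,0,-0.003,0,0,0],[0,0,-0.003,0,0,0],[0,0,-0.003,0,0,0]]'
```

```text
time_s: 23.78
position: [0.5816, 0.1696, 0.0544]
tcp_rot: [[0.151, 0.988, -0.001], [0.988, -0.151, -0.0], [-0.0, -0.001, -1.0]]
force: [-0.3, -0.1, -2.9]
opening: 0.643
grasp_force: 30.0
time_s: 24.45
position: [0.5815, 0.1697, 0.0522]
tcp_rot: [[0.151, 0.988, 0.0], [0.988, -0.151, 0.0], [0.0, 0.0, -1.0]]
force: [-0.5, -0.5, -2.8]
opening: 0.642
grasp_force: 30.0
```

```bash
python3 -m handwheel '[[0,0,-0.0005,0,0,0],[0,0,-0.001,0,0,0],[0,0,-0.0015,0,0,0],[0,0,-0.002,0,0,0],[0,0,-0.002,0,0,0],[0,0,-0.002,0,0,0],[0,0,-0.002,0,0,0],[0,0,-0.002,0,0,0]]'
```

```text
time_s: 25.12
position: [0.5815, 0.1697, 0.0505]
tcp_rot: [[0.151, 0.988, 0.0], [0.988, -0.151, -0.0], [-0.0, 0.0, -1.0]]
force: [-2.7, -0.8, 4.2]
opening: 0.643
grasp_force: 30.0
```

```bash
python3 -m handwheel '[[0,0,0,0,0,0],[0,0,0,0,0,0],[0,0,0,0,0,0],[0,0,0,0,0,0],[0,0,0.005,0,0,0],[0,0,0.03,0,0,0],[0,0,0.065,0,0,0],[0,0,0.1,0,0,0]]' 0.8
python3 -m handwheel '[[-0.005,0,0.03,0,0,0],[-0.01,0,0.06,0,0,0],[-0.02,0,0.09,0,0,0],[-0.03,0,0.12,0,0,0],[-0.03,0,0.14,0,0,0],[-0.03,0,0.14,0,0,0],[-0.03,0,0.14,0,0,0],[-0.03,0,0.14,0,0,0]]'
python3 - <<'E'
from h import *
im,P,st=look('w10.png',dict(cover_center=.037,block=0,plier_center=.006,small_center=.005))
hsv=cv2.cvtColor(im,cv2.COLOR_BGR2HSV)
E
```

```text
time_s: 25.78
position: [0.5807, 0.1695, 0.1503]
tcp_rot: [[0.152, 0.988, -0.003], [0.988, -0.152, -0.0], [-0.001, -0.003, -1.0]]
force: [0.5, 0.4, 0.2]
opening: 0.896
grasp_force: 0.0
time_s: 26.45
position: [0.5509, 0.1696, 0.2892]
tcp_rot: [[0.151, 0.988, -0.001], [0.988, -0.151, -0.0], [-0.0, -0.001, -1.0]]
force: [-0.5, 0.3, -0.2]
opening: 0.905
grasp_force: 0.0
cover_center 0.94 [304. 178.] [0.5794 0.1697 0.037 ]
plier_center 0.94 [201. 177.] [0.4478 0.1857 0.006 ]
small_center 0.76 [240. 176.] [0.499  0.1794 0.005 ]
26.45 [0.5509 0.1696 0.2892] -8.71
```

View pics/w10.png

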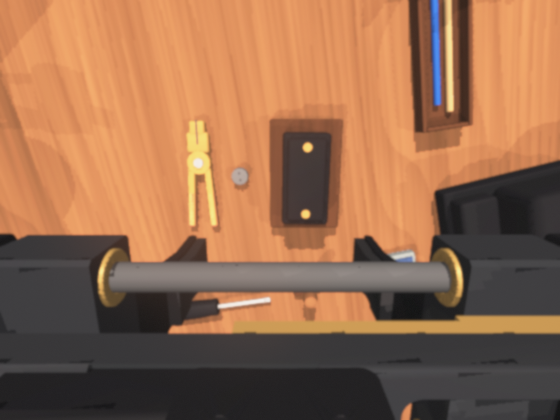

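The cover (283–331, 132–225) sits inside the block (271–342, 120–228); plier at left, small disc at (240,176). I'll quantify this.

```bash
python3 - <<'E'
from h import *
st=bot.read_state(); im=cv2.imread('pics/w10.png'); hsv=cv2.cvtColor(im,cv2.COLOR_BGR2HSV); v=hsv[...,2]
a=np.radians(81.2); ax=np.array([np.cos(a),np.sin(a)]); n=np.array([-np.sin(a),np.cos(a)])
m=np.zeros(v.shape,np.uint8); m[110:232,260:352]=v[110:232,260:352]<165; m=cv2.morphologyEx(m,cv2.MORPH_CLOSE,np.ones((15,15))); m=cv2.morphologyEx(m,cv2.MORPH_OPEN,np.ones((7,7)))
p,b=mask_rect(m,.018,st); print('block',b)
g=np.zeros(v.shape,np.uint8); g[135:222,290:326]=(v[135:222,290:326]>150); _,l,s,c=cv2.connectedComponentsWithStats(g)
S=[ray('wrist',c[i],.057,st)[:2] for i in range(1,len(c)) if s[i,4]>30]; print(S,(S[0]+S[1])/2,np.degrees(np.arctan2(*(S[0]-S[1])[::-1])))
C=np.array(b[0])/1000; q=(S[0]+S[1])/2-C; print('cover off along/perp',q@ax,q@n)
g[:]=0; g[165:188,230:250]=hsv[165:188,230:250,1]<70; M=cv2.moments(g,True); sm=ray('wrist',(M['m10']/M['m00'],M['m01']/M['m00']),.009,st)[:2]; print('small',sm,(sm-C)@ax,(sm-C)@n)
h=hsv[...,0]; pl=np.zeros(v.shape,np.uint8); pl[115:232,180:225]=(h[115:232,180:225]>=17)&(v[115:232,180:225]>150); pl=cv2.morphologyEx(pl,cv2.MORPH_CLOSE,np.ones((3,3)))
p,r=mask_rect(pl,.009,st); q=p-C; print('plier',r,(q@ax).min(),(q@ax).max(),(q@n).min(),(q@n).max())
E
```

```text
block ((581.414794921875, 167.10684204101562), (142.96156311035156, 88.5774917602539), 81.25216674804688)
[array([0.58688677, 0.20757608]), array([0.57441661, 0.13101222])] [0.58065169 0.16929415] 80.74930692285973
cover off along/perp 0.002044818364778357 0.0010887501441750253
small [0.498891   0.18046809] 0.000578995049533145 0.08359643646057748
plier ((444.990234375, 189.9914093017578), (134.8777618408203, 36.55352783203125), 83.91511535644531) -0.06630905461820572 0.06904915952443706 0.1170649783213885 0.15352293694833266
```

```bash
python3 -m handwheel '[[-0.012,-0.037,-0.005,0,0,0],[-0.024,-0.074,-0.01,0,0,0],[-0.036,-0.111,-0.02,0,0,0],[-0.048,-0.148,-0.035,0,0,0],[-0.06,-0.185,-0.05,0,0,0],[-0.072,-0.222,-0.065,0,0,0],[-0.084,-0.259,-0.08,0,0,0],[-0.097,-0.29,-0.1,0,0,0]]' 0.3
python3 -m handwheel '[[0,-0.012,-0.02,0,0,0],[0,-0.012,-0.03,0,0,0],[0,-0.012,-0.03,0,0,0],[0,-0.012,-0.03,0,0,0],[0,-0.012,-0.03,0,0,0],[0,-0.012,-0.03,0,0,0],[0,-0.012,-0.03,0,0,0],[0,-0.012,-0.03,0,0,0]]'
python3 - <<'E'
from h import *
im,P,st=look('w11.png',dict(large_center=.005))
g=(cv2.cvtColor(im,cv2.COLOR_BGR2HSV)[:236,150:400,1]<70).astype(np.uint8); n,l,s,c=cv2.connectedComponentsWithStats(g)
for i in range(1,n):
    if s[i,4]>200: print(s[i],ray('wrist',(150+c[i,0],c[i,1]),.009,st))
E
```

```text
time_s: 27.37
position: [0.4547, -0.1229, 0.1898]
tcp_rot: [[0.152, 0.988, 0.002], [0.988, -0.152, -0.002], [-0.001, 0.003, -1.0]]
force: [1.1, -0.8, -0.2]
opening: 0.65
grasp_force: 0.0
time_s: 28.03
position: [0.455, -0.132, 0.1607]
tcp_rot: [[0.15, 0.989, 0.001], [0.989, -0.15, -0.001], [-0.001, 0.001, -1.0]]
force: [-0.2, -0.0, 0.2]
opening: 0.649
grasp_force: 0.0
large_center 0.7 [280. 205.] [ 0.454  -0.1371  0.005 ]
28.0333 [ 0.455  -0.132   0.1607] -8.64
[   0   28  174   35 2126] [0.4258739  0.00454949 0.009     ]
[ 115  185   35   36 1005] [ 0.45647142 -0.133555    0.009     ]
```

```bash
python3 -m handwheel '[[0.001,-0.002,-0.035,0,0,0],[0.001,-0.002,-0.07,0,0,0],[0.001,-0.002,-0.095,0,0,0],[0.001,-0.002,-0.115,0,0,0],[0.001,-0.002,-0.127,0,0,0],[0.001,-0.002,-0.132,0,0,0],[0.001,-0.002,-0.132,0,0,0],[0.001,-0.002,-0.132,0,0,0]]'
python3 -m handwheel '[[0,0,0,0,0,0],[0,0,0,0,0,0],[0,0,0,0,0,0],[0,0,0,0,0,0],[0,0,0,0,0,0],[0,0,0,0,0,0],[0,0,0,0,0,0],[0,0,0,0,0,0]]' -1
python3 -m handwheel '[[0,0,0.005,0,0,0],[0,0,0.02,0,0,0],[0,0,0.045,0,0,0],[0,0,0.08,0,0,0],[0,0.01,0.115,0,0,0],[0.005,0.03,0.15,0,0,0],[0.015,0.06,0.17,0,0,0],[0.03,0.095,0.18,0,0,0]]'
```

```text
time_s: 28.8
position: [0.4558, -0.1344, 0.0284]
tcp_rot: [[0.151, 0.988, 0.0], [0.988, -0.151, -0.0], [-0.0, 0.0, -1.0]]
force: [-0.2, -0.4, -0.3]
opening: 0.653
grasp_force: 0.0
time_s: 29.47
position: [0.456, -0.1346, 0.0286]
tcp_rot: [[0.151, 0.988, 0.001], [0.988, -0.151, -0.001], [-0.0, 0.001, -1.0]]
force: [0.5, 0.9, 6.4]
opening: 0.374
grasp_force: 30.0
time_s: 30.13
position: [0.486, -0.0395, 0.2113]
tcp_rot: [[0.154, 0.988, 0.004], [0.988, -0.154, -0.002], [-0.001, 0.004, -1.0]]
force: [0.7, 0.5, -0.6]
opening: 0.379
grasp_force: 30.0
```

```bash
python3 -m handwheel '[[0.016,0.034,0,0,0,0],[0.032,0.068,0,0,0,0],[0.048,0.102,0,0,0,0],[0.064,0.136,-0.01,0,0,0],[0.08,0.17,-0.02,0,0,0],[0.09,0.195,-0.03,0,0,0],[0.095,0.208,-0.04,0,0,0],[0.095,0.208,-0.04,0,0,0]]'
python3 -m handwheel '[[0,0,0,0,0,0],[0,0,0,0,0,0],[0,0,0,0,0,0],[0,0,0,0,0,0],[0,0,0,0,0,0],[0,0,0,0,0,0],[0,0,0,0,0,0],[0,0,0,0,0,0]]'
python3 - <<'E'
from h import *
im,P,st=look('w12.png',dict(cover_center=.037,large_center=st['position'][2]-.023 if 0 else .14))
g=(cv2.cvtColor(im,cv2.COLOR_BGR2HSV)); h=g[...,0];m=((h>14)&(g[...,1]>120)&(g[...,2]>150)).astype(np.uint8); m[240:]=0; m[:,:200]=0; m[:,360:]=0
n,l,s,c=cv2.connectedComponentsWithStats(m)
for i in range(1,n):
    if s[i,4]>60: print(s[i],ray('wrist',c[i],.057,st))
E
```

```text
time_s: 30.8
position: [0.5794, 0.171, 0.1655]
tcp_rot: [[0.148, 0.989, -0.004], [0.989, -0.148, 0.0], [-0.001, -0.004, -1.0]]
force: [0.5, 0.0, -1.9]
opening: 0.373
grasp_force: 30.0
time_s: 31.47
position: [0.5806, 0.1684, 0.1683]
tcp_rot: [[0.152, 0.988, 0.0], [0.988, -0.152, 0.0], [0.0, 0.0, -1.0]]
force: [0.6, 0.5, -0.8]
opening: 0.371
grasp_force: 30.0
cover_center 0.85 [278. 208.] [0.5785 0.1671 0.037 ]
large_center 0.8 [280. 260.] [0.5798 0.1649 0.14  ]
31.4667 [0.5806 0.1684 0.1683] -8.73
[274 156  15  15 147] [0.58693152 0.20755346 0.057     ]
```

View pics/w12.png

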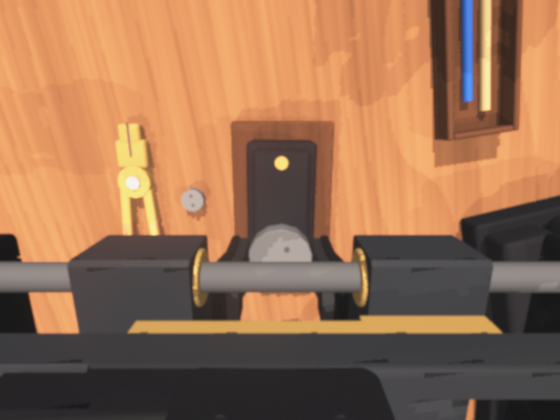

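The held disc is centred over the cover (far screw at 281,163), so I'll descend.

```bash
python3 -m handwheel '[[0,0.0005,-0.02,0,0,0],[0,0.0005,-0.04,0,0,0],[0,0.0005,-0.058,0,0,0],[0,0.0005,-0.07,0,0,0],[0,0.0005,-0.077,0,0,0],[0,0.0005,-0.08,0,0,0],[0,0.0005,-0.082,0,0,0],[0,0.0005,-0.082,0,0,0]]'
python3 -m handwheel '[[0,0,-0.0005,0,0,0],[0,0,-0.001,0,0,0],[0,0,-0.0015,0,0,0],[0,0,-0.0015,0,0,0],[0,0,-0.0015,0,0,0],[0,0,-0.0015,0,0,0],[0,0,-0.0015,0,0,0],[0,0,-0.0015,0,0,0]]'
```

```text
time_s: 32.28
position: [0.5809, 0.1693, 0.0863]
tcp_rot: [[0.151, 0.988, 0.001], [0.988, -0.151, 0.0], [0.0, 0.001, -1.0]]
force: [-0.3, -0.2, -0.8]
opening: 0.373
grasp_force: 30.0
time_s: 32.95
position: [0.5806, 0.1692, 0.0847]
tcp_rot: [[0.151, 0.988, 0.0], [0.988, -0.151, 0.0], [0.0, 0.0, -1.0]]
force: [0.1, 1.0, 1.3]
opening: 0.374
grasp_force: 30.0
```

Contact; release, rise and check.

```bash
python3 -m handwheel '[[0,0,0,0,0,0],[0,0,0,0,0,0],[0,0,0,0,0,0],[0,0,0,0,0,0],[0,0,0.005,0,0,0],[0,0,0.025,0,0,0],[0,0,0.06,0,0,0],[0,0,0.1,0,0,0]]' 0.2
python3 -m handwheel '[[0,0,0.03,0,0,0],[-0.01,0,0.06,0,0,0],[-0.02,0,0.09,0,0,0],[-0.03,0,0.11,0,0,0],[-0.03,0,0.11,0,0,0],[-0.03,0,0.11,0,0,0],[-0.03,0,0.11,0,0,0],[-0.03,0,0.11,0,0,0]]'
python3 - <<'E'
from h import *
im,P,st=look('w13.png',dict(large_center=.061,cover_center=.037,small_center=.005,plier_center=.006))
cv2.imwrite('pics/w13c.png',cv2.resize(im[100:240,160:400],None,fx=3,fy=3))
im,d=save('scene','scene2.png')
for q,z in dict(cup=0,stamp_center=.03,inkpad_center=.0075,driver=0).items(): print(q,[(round(r['conf'],2),np.round(r['position'])) for r in models.tip_of(q,'scene')[:1]])
E
```

```text
time_s: 33.62
position: [0.5789, 0.1689, 0.1838]
tcp_rot: [[0.152, 0.988, -0.006], [0.988, -0.152, -0.001], [-0.001, -0.005, -1.0]]
force: [1.3, 0.2, 0.6]
opening: 0.596
grasp_force: 0.0
time_s: 34.28
position: [0.5501, 0.169, 0.2931]
tcp_rot: [[0.152, 0.988, -0.003], [0.988, -0.152, -0.0], [-0.001, -0.003, -1.0]]
force: [-0.7, 1.0, 0.1]
opening: 0.602
grasp_force: 0.0
large_center 0.82 [303. 180.] [0.5761 0.1704 0.061 ]
cover_center 0.75 [307. 177.] [0.5825 0.1688 0.037 ]
small_center 0.64 [242. 177.] [0.4988 0.1768 0.005 ]
small_center 0.24 [222. 300.] [0.4377 0.0031 0.005 ]
plier_center 0.62 [200. 176.] [0.4448 0.1864 0.006 ]
34.2833 [0.5501 0.169  0.2931] -8.72
cup [(0.78, array([236., 255.]))]
stamp_center [(0.54, array([281., 156.]))]
inkpad_center [(0.78, array([308., 240.]))]
driver [(0.63, array([232., 190.]))]
```

View pics/w13c.png

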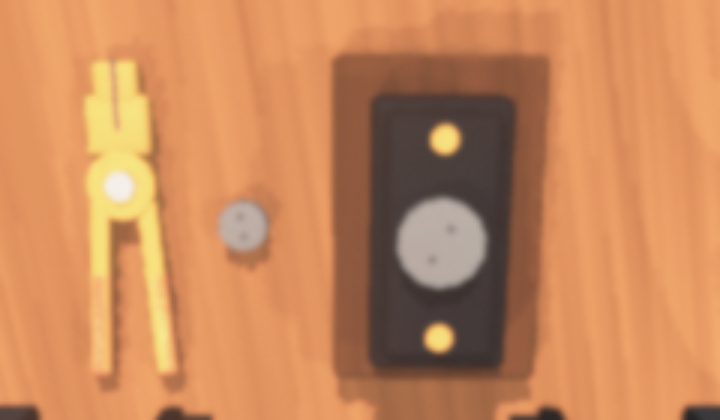

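All is in place: the plier is parallel to the block, the small disc is in the middle of the gap, the cover is centred, and the large disc lies midway between the screws.

```bash
python3 -c "
from rig import bot
print(bot.hand_in())"
```

```text
the job is handed in; nothing more can be done
None
```

The job is handed in at about 34 s of robot time: plier parallel to the block with a gap of about 7 cm, small disc about 3 mm from mid-gap, cover within about 2 mm of the block's centre, large disc in the middle of its top, and the other four things not deliberately touched; the cup, ink pad and screwdriver still showed in their places, but the stamp was not confirmed at the end.

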